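Squeeze the sprung tweezers to the setting gauge and hold

TASK

Take the long sprung tweezers off their rest and hold them level with the two tips just above the setting gauge (under a centimetre or so, not resting on it), squeezed until one tip stands right over each of the gauge's two scribed lines, near the middle of the lines' length. Hold that gap steady for three seconds and finish while still holding them there, so that a colleague can lock the stop screw; do not shift the gauge's slider, and leave the small parts lying around where they are.

Things in the scene. Friction and masses are not known exactly. Their poses are not given: they have to be found in the camera images.
- tweezers: Long steel tweezers, 175 mm long, 70 g, balanced about 8 mm behind the thumb plates, loose, lying level on the rest; 12 mm high, underside at z = 0. Origin: underside, midway between the ribbed black thumb plates; x towards the tips, y across, z up. Solid heel 15 mm wide at x = -100 to -80; blades hinged at x = -85, y = +-3, sprung apart, tips at x = +74.
- grip (a point): where to hold the tweezers: the centre between the two thumb plates, 6 mm above the underside. The plates reach 17 mm to either side along x, are 12 mm high, and measure 38 mm over their outer faces (along y) sprung open, about 25 mm at a tip gap of 22 mm and 20 mm at 12 mm
- blade_a (a joint): squeeze angle of the blade on the +y side: 0 sprung open, grows as it closes, at most 0.135. Each plate needs 3.5 N to start moving, 11 N at a tip gap of 12 mm. Both blades move alike when squeezed between two fingers; the tips stand 46 mm apart when released and close by 1.9 mm per mm of squeeze at the plates
- blade_b (a joint): the same for the blade on the -y side
- tip_a (a point): centre of the point of the blade on the tweezers' +y side; the point is 3 mm thick; 6 mm above the tweezers' underside
- tip_b (a point): centre of the point of the blade on the tweezers' -y side; same size and height
- rest: fixed rest: dark base plate 165 x 62 x 6 mm, two black supports 35 to 38 mm high. Origin: underside, below the thumb plates of the lying tweezers; x along them to the tips. Front support at x = 47 to 57, y = +-35, end nubs up to 45 mm; rear one at x = -93 to -75, y = +-16, side lugs up to 43 mm. Between the supports fingers have room down to the plate.
- gauge: fixed setting gauge: a dark base 52 x 124 mm and 10 mm thick with two aluminium cheeks standing on it, cheek tops 40 mm above the bench, each 44 mm (x) by 26 mm (y). Origin: centre of the underside; y runs along the gauge, x across it (away from the robot at yaw 0), z up.
- mark_fixed (a point): middle of the scribed dark line (2 mm wide, 40 mm long, along the gauge's x) on top of the fixed cheek, on the gauge's -y side; axes are the gauge's
- mark_slide (a point): middle of the same kind of line on top of the sliding cheek, on the gauge's +y side; the distance between the lines is 12 to 32 mm, set anew each time; axes are the gauge's. The slider sits stiffly (6 N moves it).
- relay: small yellow relay, 28 x 16 x 27 mm, loose; origin at its underside; not to be moved
- usb_stick: black USB stick, 17 x 48 x 9 mm, loose; origin at its underside; not to be moved
- adapter: black adapter, 30 x 67 x 16 mm, loose; origin at its underside; not to be moved
- terminal: grey terminal block, 10 x 48 x 36 mm, loose; origin at its underside; not to be moved
Not all that is in view belongs to the job. Leave any turquoise look-alike of the gauge alone.

How it is judged (in metres and radians):
On the way, in this order (a step that is already met when the one before it is completed fails the run):
1. the tweezers are lifted off the rest (height (world z) of tweezers above 0.042 m and contact force between tweezers and rest below 0.05 N and contact force between tweezers and the fingers above 1 N), for 0.2 s.
2. held with a tip over each line, for two seconds (((y of tip_a in the frame of mark_slide between -0.003 and 0.003 m and x of tip_a in the frame of mark_slide between -0.01 and 0.01 m and z of tip_a in the frame of mark_slide between 0.001 and 0.018 m and y of tip_b in the frame of mark_fixed between -0.003 and 0.003 m and x of tip_b in the frame of mark_fixed between -0.01 and 0.01 m and z of tip_b in the frame of mark_fixed between 0.001 and 0.018 m) or (y of tip_a in the frame of mark_fixed between -0.003 and 0.003 m and x of tip_a in the frame of mark_fixed between -0.01 and 0.01 m and z of tip_a in the frame of mark_fixed between 0.001 and 0.018 m and y of tip_b in the frame of mark_slide between -0.003 and 0.003 m and x of tip_b in the frame of mark_slide between -0.01 and 0.01 m and z of tip_b in the frame of mark_slide between 0.001 and 0.018 m)) and contact force between tweezers and gauge below 0.3 N and contact force between tweezers and rest below 0.05 N and contact force between tweezers and the fingers above 1 N), for 2 s.
At the end, for the whole second after the job is handed in: Tweezers held in the fingers, level within 0.2 rad, still, carried by neither gauge nor rest; one tip over each line: 3 mm sideways, 10 mm along from its middle, 1 to 18 mm above; gap held 2 s before the end; slider moved under 2 mm, each small part under 20 mm (all of step 2 and angle between tweezers's own z axis and vertical below 0.2 rad and linear speed of tweezers below 0.02 m/s and distance of mark_slide from where it was at the start of the episode below 0.002 m and distance of each of relay, usb_stick, adapter, terminal from where it was at the start of the episode below 0.02 m); the arm keeps its last pose, push and grip.
It fails at once if the gauge's slider is shifted by more than 2 mm (distance of mark_slide from where it was at the start of the episode above 0.002 m).
It fails at once if a small part lying around is moved by more than 20 mm (distance of any of relay, usb_stick, adapter, terminal from where it was at the start of the episode above 0.02 m).
It also fails if it takes over 45 s, if anything falls off the work surface, if the arm or the gripper's body presses on something with over 40 N, if the wrist force passes 120 N, or if a joint passes its speed limit or range.

ROBOT

A 7-joint arm with a two-finger parallel gripper is mounted at the origin on a cart in front of the work surface, level with it; the furniture and walls round the work are solid. World frame = base frame: x ahead of the robot, y to its left, z up, the work surface at z = 0. Lengths are in mm, angles in degrees, forces in N, time in s.
With the tool pointing down it reaches from about 425 to 875 mm from the base axis. Payload 9.9 kg.
Tool frame: the origin (TCP) lies where the fingers leave the gripper's body, on its centre line; the fingertips stand 73 mm ahead of it and the grasp point (between the pads) lies 54 mm ahead of it; z points along the fingers, y is the direction in which the jaws open and shut (so a half turn about z gives the same grasp; the last joint's range is limited). The gripper opens to 85 mm and grips with 20 to 120 N. Pads are 22 mm wide; open, the fingers measure 114 mm over their backs; the gripper's body (76 mm by 85 mm) begins 54 mm behind the grasp point. The pads swing forward as they close: fully open they stand 13 mm farther back than shut.
Start: joints at [59.313, 32.985, 1.427, 82.34, -0.859, 64.687, -3.237], TCP at [294.7, -607.275, 303.889] pointing down, gripper open.
Joint ranges: [-157.87, 157.87], [-19.46, 123.44], [-87.15, 90], [11.01, 140.99], [-62.26, 242.26], [9.8, 113.94], [-161.44, 161.44]. Speed limits (degrees/s): [127.2, 127.2, 172.46, 172.46, 180, 180, 180].

INTERFACE

Orientations are given as a 3x3 rotation matrix whose columns are the frame's x, y, z axes.
In Python, from plant import * gives the robot as it stands. The module is installed in compiled form; this text tells all that it offers.
- The arm moves only by the tool jog_arm, never from a script. Its argument "plan" is text: rows parted by semicolons, each of 4 numbers parted by spaces: the shift along the tool's x, y, z in cm, then the turn about the tool's z in rad. A call has 1 to 20 rows; each row is the pose to reach, as a shift and turn from the pose measured when the call began, along the tool's axes at that moment; what a row does not reach only later rows make up. A row lasts 1/8 s, in which the tool goes at most 62.5 mm and 10.7 degrees, less where a joint would pass 70% of its speed; a pose out of reach is approached as far as the arm can. A call with a gripper value outside its range is refused whole. "fingers" is the opening, from 0 (shut) to 1 (fully open), set as the call begins (left out, the last holds). The fingers move at their own pace and stop on an object; the grip force is fixed at half the most. Time passes only in rows, so rows that repeat a pose let the fingers close. It gives the time, the measured TCP pose, the force and the opening at its end, in the units of the state.
- get_obs(): the state, without advancing time (a new reading comes with each control period).
- get_image(name): name is "scene" or "top" or "wrist"; returns a dict with "color" (400x640x3 uint8, red, green, blue), "range_z" (400x640 float32, mm along the optical axis (not along the pixel's ray), 0 where there is no reading), "fx", "fy", "cx", "cy" (pixels), "camera_from_world" (4x4, takes a point from world to camera coordinates); the wrist camera has in their place "tool_from_camera" (4x4, takes a point from camera to tool coordinates, whose origin is the TCP and whose axes are the flange's). Camera axes: x right, y up, looking along -z (the intrinsics and any distortion apply to the point x, -y, -z); pixel columns grow to the right and rows downward; lengths in mm; the calibration is good to about 2 mm. A picture is of the moment at which its call begins: read the wrist's pose just before it.
- job_done(): hands the job in, once; it reports no verdict.
The state is a dict: "time_s": time; "joint_pos": joint angles; "qvel": joint speeds; "joint_torque": joint torques, N m; "tool_pos": TCP position; "tool_rot": TCP orientation; "ft_force": force on the tool from outside, world axes, zero at the start; "moment": the same for the moment, N m; "opening": opening from 0.0 (shut) to 1.0 (fully open).
Only numpy, scipy, OpenCV 4.12 (cv2) and the standard library are available. Lean on these libraries where they do the work, as an engineer would, in place of code of your own. Each camera call takes 0.05 s, during which the arm holds its last target. There are 200 camera calls.

## Working session

There is one attempt and no reset: what is moved stays moved. The work goes in short steps, Python scripts to look and compute and a tool call to move; the robot and the scene stay as the last step left them, time stands still between calls to the robot, and variables do not carry over. Pictures are saved under pics/ and viewed, about 8 in all and at most 12, crops included, and the job is handed in when it is done.

Besides the shell and the picture viewer there is one more tool, called by a JSON object that holds its "op" and its "data", one argument or row to a line. jog_arm: Moves the arm, as the interface text tells. Its arguments: {"type":"object","properties":{"plan":{"type":"string"},"fingers":{"type":"number"}},"required":["plan"]}

```bash
mkdir -p pics; cat > h.py <<'E'
from plant import *
import numpy as np, cv2
def save(n,im): cv2.imwrite(f'pics/{n}.png',cv2.cvtColor(im,cv2.COLOR_RGB2BGR))
def cam_pose(d,o=None):
    # world_from_camera
    if 'camera_from_world' in d: return np.linalg.inv(np.array(d['camera_from_world']))
    T=np.eye(4);T[:3,:3]=o['tool_rot'];T[:3,3]=o['tool_pos'];return T@np.array(d['tool_from_camera'])
def ray(d,W,u,v,z):
    c=np.array([(u-d['cx'])/d['fx'],-(v-d['cy'])/d['fy'],-1.]);r=W[:3,:3]@c;p=W[:3,3]
    return p+r*(z-p[2])/r[2]
def pts(d,W):
    v,u=np.mgrid[:400,:640];Z=d['range_z'];c=np.stack([(u-d['cx'])/d['fx']*Z,-(v-d['cy'])/d['fy']*Z,-Z],-1)
    return c@W[:3,:3].T+W[:3,3]
E
python3 - <<'E'
from h import *
o=get_obs();print(o)
for n in('top','scene'):
    d=get_image(n);save(n,d['color']);np.savez(f'{n}.npz',**d);print(n,[k for k in d],d['fx'],d['cx'],d['cy'],cam_pose(d))
a=cv2.imread('pics/top.png');b=cv2.imread('pics/scene.png')
E
```

```text
{'time_s': 0.0, 'joint_pos': array([59.31475416, 33.03118702,  1.4236141 , 82.38775056, -0.85962408,
       64.68482365, -3.23634396]), 'qvel': array([ 0.00340972,  0.06081579,  0.07063313,  0.0902989 , -0.1158514 ,
       -0.06110658, -0.01658907]), 'joint_torque': array([-4.36361333e-04, -7.65751219e+01,  2.24997483e+00, -2.85961622e+01,
        1.51116319e-02,  1.28428280e-02,  2.85375444e-05]), 'tool_pos': array([ 294.53278892, -606.97657657,  303.05178149]), 'tool_rot': array([[ 8.99661025e-01,  4.36588394e-01, -7.83580487e-04],
       [ 4.36589089e-01, -8.99659900e-01,  1.42515348e-03],
       [-8.27504756e-05, -1.62425773e-03, -9.99998677e-01]]), 'ft_force': array([0.28577837, 0.9564749 , 0.34791251]), 'moment': array([-0.00900201, -0.02489851,  0.01528988]), 'opening': 1.001866001874362}
top ['color', 'range_z', 'fx', 'fy', 'cx', 'cy', 'camera_from_world'] 386.8758656742873 318.9043862581255 199.9635278647343 [[-9.14041002e-03  9.89959414e-01 -1.41056055e-01  3.71145775e+02]
 [-9.99958155e-01 -9.10216765e-03  9.16309294e-04 -1.63387353e+01]
 [-3.76806848e-04  1.41058528e-01  9.90001187e-01  1.06833819e+03]
 [ 0.00000000e+00  0.00000000e+00  0.00000000e+00  1.00000000e+00]]
scene ['color', 'range_z', 'fx', 'fy', 'cx', 'cy', 'camera_from_world'] 466.0120525874583 324.43634372649586 204.13547700336525 [[-7.14581688e-01  3.64088838e-01 -5.97337701e-01 -1.98016874e+02]
 [-6.99401834e-01 -3.54139294e-01  6.20823996e-01  7.40720227e+02]
 [ 1.44943353e-02  8.61408543e-01  5.07705856e-01  6.75067333e+02]
 [ 0.00000000e+00  0.00000000e+00  0.00000000e+00  1.00000000e+00]]
```

View pics/top.png

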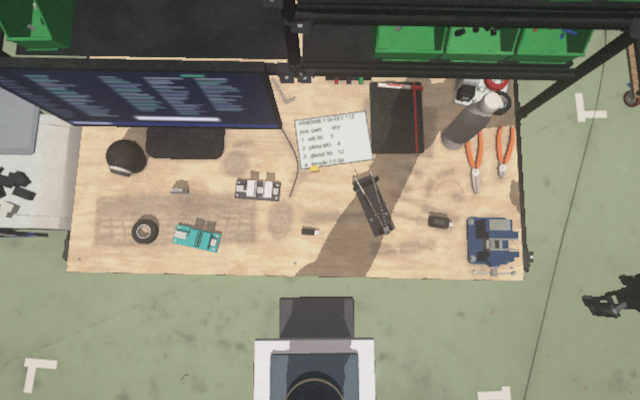

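View pics/scene.png

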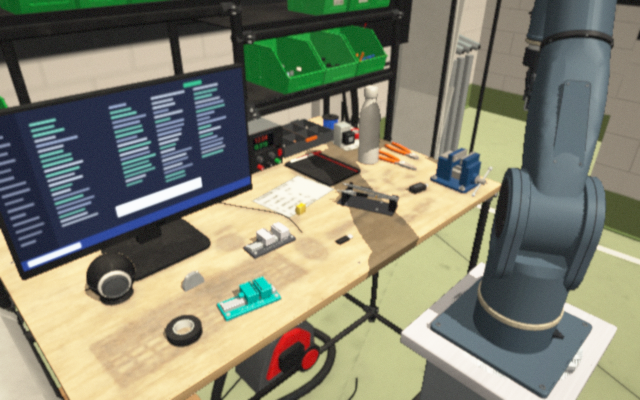

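Top view: the tweezers lie on their rest at about (373,203). Two things could be the gauge: the dark base with aluminium cheeks at (257,189), which fits the description, and the turquoise look-alike at (197,237), which is to be left alone. The relay is at (314,169), the USB stick at (311,231), the adapter at (440,222) and the terminal at (180,188). I'll confirm with an enlarged crop.

```bash
python3 - <<'E'
from h import *
d=dict(np.load('top.npz'));W=cam_pose(d);c=d['color']
a=cv2.resize(c[165:245,225:305],(480,480),interpolation=cv2.INTER_CUBIC)[:, :380]
b=cv2.resize(c[165:245,340:410],(420,480),interpolation=cv2.INTER_CUBIC)
save('crop',np.hstack([a,b]))
for n,u,v,z in[('gauge',257,189,20),('restTop',366,180,40),('restBot',388,228,40),('relay',314,169,20),('usb',311,231,9),('adp',440,222,16),('term',180,188,30)]: print(n,ray(d,W,u,v,z).round())
E
```

```text
gauge [553. 153.  20.]
restTop [ 571. -145.   40.]
restBot [ 441. -200.   40.]
relay [607.  -5.  20.]
usb [437.   5.   9.]
adp [ 457. -347.   16.]
term [555. 361.  30.]
```

View pics/crop.png

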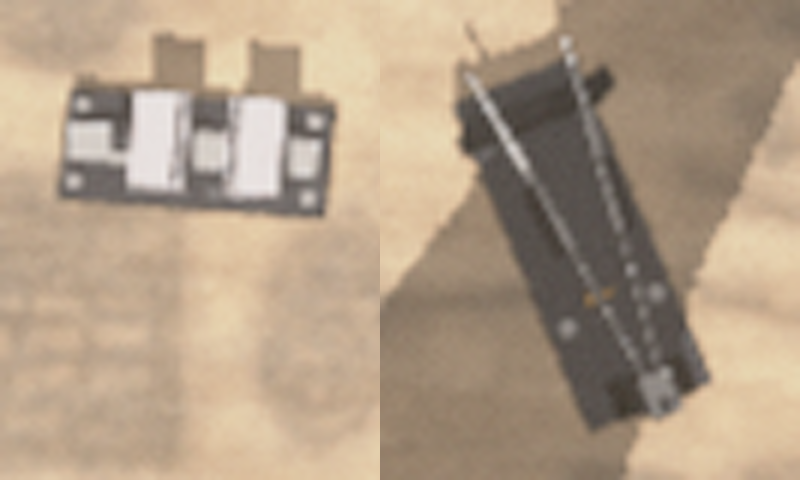

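The crop confirms it: the gauge has a dark base and aluminium cheeks, scribed lines running along its x, and cheeks at about (157,140) and (258,145). The tweezers' tips are at (465,70) and (568,40) in the crop, pointing away from the robot, and the heel is at (655,390). Next I go above the tweezers.

{"op": "jog_arm", "data": {
  "plan": "5 -4 0 0; 10 -8 0 0;15 -12 0 0;20 -16 0 0;25 -20 0 0;30 -24 0 0;35 -28 0 0;37 -30 0 0;37 -30 0 0;37 -30 0 0;37 -30 0 0",
  "fingers": 1
}}

```text
time_s: 1.48
tool_pos: [495.9, -177.0, 303.5]
tool_rot: [[0.901, 0.434, -0.001], [0.434, -0.901, 0.001], [-0.001, -0.001, -1.0]]
ft_force: [0.9, 0.8, -0.0]
opening: 1.002
```

```bash
python3 - <<'E'
from h import *
o=get_obs();d=get_image('wrist');np.savez('w1.npz',**d,**{k:o[k] for k in('tool_pos','tool_rot')});save('w1',d['color'])
print(o['time_s'],o['tool_pos'],o['tool_rot'][:,0],d['tool_from_camera'],d['fx'])
E
```

```text
1.475 [ 495.86257667 -177.00367379  303.45756334] [ 9.00689118e-01  4.34463646e-01 -6.72426629e-04] [[ 2.30859329e-04  9.44957581e-01  3.27192782e-01  8.34112444e+01]
 [ 9.99999817e-01 -3.52768656e-05 -6.03693470e-04  1.34667738e+00]
 [-5.58922385e-04  3.27192861e-01 -9.44957417e-01 -6.92858608e+01]
 [ 0.00000000e+00  0.00000000e+00  0.00000000e+00  1.00000000e+00]] 342.3804428263683
```

View pics/w1.png

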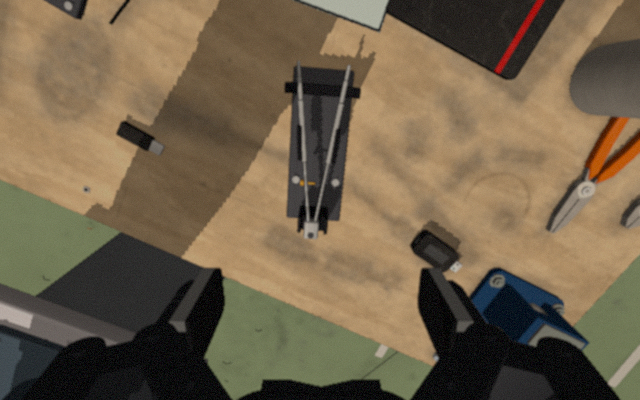

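The wrist view shows the tweezers clearly: tips at (298,68) and (349,68), heel at (311,230), and dark plates about (303,145) and (335,145).

```bash
python3 - <<'E'
from h import *
d=dict(np.load('w1.npz'));W=cam_pose(d,d);P=pts(d,W);R=d['tool_rot'];t=d['tool_pos']
g=d['color'].astype(int)
print('depth heel',P[225:236:3,306:316:3,2].round().tolist(),'tips',P[68:100:6,298:301,2].round().tolist())
for r in (66,67,68,69,70,72,80,110,120,150,165,200,215,225,232,238): 
    s=g[r,285:360].sum(1); print(r,[(285+i,int(s[i])) for i in range(75) if s[i]>330])
for n,u,v in[('tipL',298,68),('tipR',349.5,68),('heelend',311,237)]:
    p=ray(d,W,u,v,50);print(n,p.round(1),'tool',(R.T@(p-t)).round(1))
E
```

```text
depth heel [[46.0, 46.0, 46.0, 47.0], [46.0, 47.0, 46.0, 45.0], [47.0, 47.0, 47.0, 47.0], [47.0, 47.0, 48.0, 46.0]] tips [[42.0, 42.0, 5.0], [41.0, 43.0, 41.0], [43.0, 43.0, 42.0], [41.0, 45.0, 44.0], [44.0, 44.0, 43.0], [42.0, 44.0, 43.0]]
66 [(348, 400), (349, 398)]
67 [(347, 358), (348, 408), (349, 395)]
68 [(347, 369), (348, 435), (349, 394)]
69 [(347, 372), (348, 418), (349, 363)]
70 [(347, 385), (348, 408), (349, 331)]
72 [(346, 348), (347, 413), (348, 389)]
80 [(346, 351)]
110 [(285, 404), (286, 414), (287, 432), (288, 426), (289, 440), (290, 411), (299, 365), (300, 423), (301, 436), (302, 386), (338, 406), (339, 438), (340, 421), (341, 343), (353, 365), (354, 411), (355, 443), (356, 448), (357, 443), (358, 442), (359, 442)]
120 [(285, 426), (286, 417), (287, 423), (288, 420), (289, 405), (290, 350), (300, 400), (301, 444), (302, 437), (303, 370), (335, 342), (336, 420), (337, 427), (338, 409), (351, 378), (352, 425), (353, 437), (354, 439), (355, 452), (356, 423), (357, 443), (358, 431), (359, 429)]
150 [(285, 387), (286, 391), (287, 409), (288, 379), (302, 369), (303, 439), 
[... 2875 characters left out ...]
315, 425), (316, 400), (317, 412), (318, 423), (319, 427), (320, 448), (321, 433), (322, 436), (323, 420), (324, 430), (325, 424), (326, 412), (327, 411), (328, 425), (329, 417), (330, 427), (331, 417), (332, 432), (333, 425), (334, 429), (335, 432), (336, 421), (337, 430), (338, 424), (339, 430), (340, 441), (341, 438), (342, 431), (343, 441), (344, 423), (345, 423), (346, 431), (347, 435), (348, 419), (349, 420), (350, 427), (351, 423), (352, 420), (353, 424), (354, 412), (355, 430), (356, 425), (357, 427), (358, 416), (359, 426)]
tipL [ 572.6 -119.1   50. ] tool [ 94.4 -18.5 253.4]
tipR [ 592.3 -159.9   50. ] tool [ 94.4  26.8 253.4]
heelend [ 429.5 -199.2   50. ] tool [-69.2  -8.5 253.5]
```

```bash
python3 - <<'E'
from h import *
d=dict(np.load('w1.npz'));c=d['color']
a=cv2.resize(c[55:125,280:370],(540,420),interpolation=cv2.INTER_CUBIC);b=cv2.resize(c[125:250,285:355],(235,420),interpolation=cv2.INTER_CUBIC)
save('w1c',np.hstack([a,b]))
print(c[56:72,348].sum(1),c[56:74,297:300].sum(2).tolist());print(c[226:250,310].sum(1))
E
```

```text
[271 272 252 257 253 263 251 265 287 335 400 408 435 418 408 406] [[249, 259, 264], [255, 255, 266], [265, 256, 266], [246, 268, 264], [254, 259, 274], [247, 280, 285], [252, 281, 280], [246, 272, 263], [235, 274, 265], [213, 259, 260], [209, 270, 267], [203, 257, 257], [197, 255, 266], [203, 273, 259], [188, 248, 271], [183, 248, 264], [174, 246, 268], [163, 236, 264]]
[482 476 477 478 485 454 351 231 188 172 192 232 325 384 411 398 391 365
 347 360 356 350 355 365]
```

View pics/w1c.png

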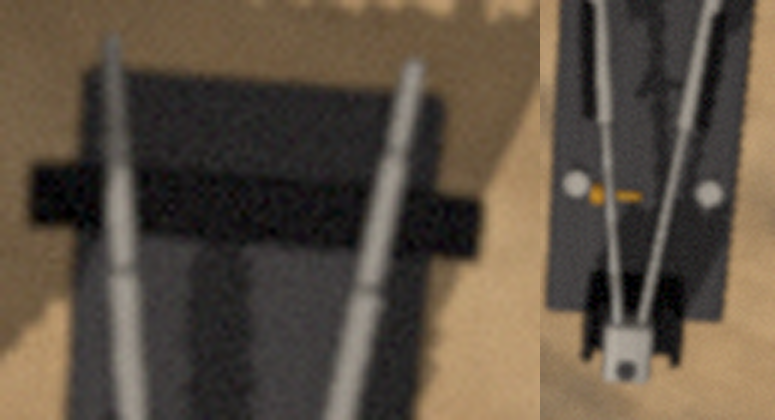

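The crop shows the tip ends at (298.7,61.2) and (348.8,65.3), the heel end at (310.9,238.7), and the black plates clear beside the blades.

```bash
python3 - <<'E'
from h import *
d=dict(np.load('w1.npz'));W=cam_pose(d,d);R=d['tool_rot'];t=d['tool_pos']
for z in (47,44):
    q=[R.T@(ray(d,W,u,v,z)-t) for u,v in[(298.7,61.2),(348.8,65.3),(310.9,238.7)]]
    m=(q[0]+q[1])/2;ax=m-q[2];L=np.linalg.norm(ax);ax/=L
    print(z,L,'gap',np.linalg.norm(q[0]-q[1]),'yaw',np.arctan2(ax[1],ax[0]),'grip',q[2]+ax*100*L/174)
# gauge from top view, rough
E
```

```text
47 171.5054744762878 gap 44.450981709490705 yaw 0.07573740531649989 grip [ 25.69842844  -1.29126505 256.44216927]
44 173.08526943685877 gap 44.860434743637406 yaw 0.07573740531650015 grip [ 25.16681616  -1.31556403 259.44256038]
```

{"op": "jog_arm", "data": {
  "plan": "2.5 -0.1 3 0.076; 2.5 -0.1 8 0.076; 2.5 -0.1 13 0.076; 2.5 -0.1 16 0.076; 2.5 -0.1 16 0.076; 2.5 -0.1 16 0.076",
  "fingers": 1
}}

```text
time_s: 2.28
tool_pos: [518.3, -165.7, 144.5]
tool_rot: [[0.931, 0.364, 0.0], [0.364, -0.931, 0.0], [0.0, -0.0, -1.0]]
ft_force: [0.4, -1.1, 0.3]
opening: 0.998
```

```bash
python3 - <<'E'
from h import *
o=get_obs();d=get_image('wrist');np.savez('w2.npz',**d,**{k:o[k] for k in('tool_pos','tool_rot')});save('w2',d['color'])
print(o['time_s'],o['tool_pos'],o['tool_rot'][:,0])
E
```

```text
2.275 [ 518.28608247 -165.72757513  144.53649709] [9.31380426e-01 3.64047253e-01 3.14337437e-04]
```

View pics/w2.png

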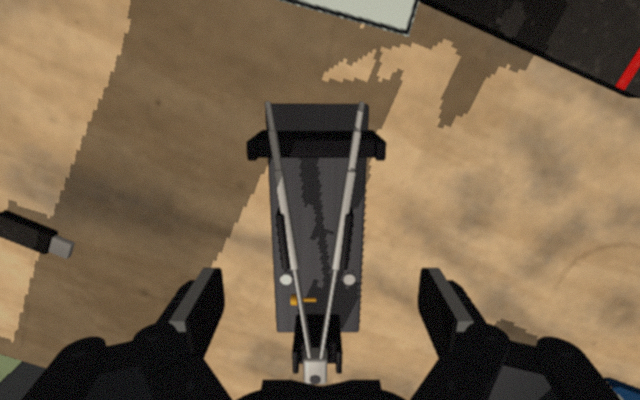

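Aligned: tips at (268,103) and (362,103), plates at rows 208–270, heel end about (315,385). I'll compute the remaining offset.

```bash
python3 - <<'E'
from h import *
d=dict(np.load('w2.npz'));W=cam_pose(d,d);R=d['tool_rot'];t=d['tool_pos'];P=pts(d,W)
for n,u,v,z in[('tipL',268,103,47),('tipR',362,103,47),('plLf',278,208,47),('plLb',288,269,47),('plRf',350,208,47),('plRb',336,269,47)]:
    print(n,(R.T@(ray(d,W,u,v,z)-t)).round(1))
print(P[365:375:4,310:322:4,2].round(1),P[230:240:4,338:346,2].round(1), P[150:153,300:340:6,2].round(1))
dt=dict(np.load('top.npz'))
E
```

```text
tipL [ 73.9 -23.3  97.6]
tipR [73.9 20.9 97.6]
plLf [ 21.2 -20.7  97.6]
plLb [-14.9 -16.6  97.5]
plRf [21.2 16.7 97.5]
plRb [-14.9  10.   97.5]
[[47.3 45.8 46.5]
 [46.2 46.  47.1]
 [45.7 46.1 46. ]] [[44.2 44.6 45.2 45.7 44.8 45.8 45.8 46.8]
 [44.7 45.1 45.  45.3 45.4 47.  46.8 46.2]
 [43.9 45.2 44.8 45.1 45.1 45.2 46.5 45.5]] [[37.9 37.  38.4 37.6 36.9 36.6 37.5]
 [37.5 37.3 37.  37.4 36.4 35.9 38. ]
 [36.2 37.7 36.6 37.3 37.9 36.8 36.4]]
```

{"op": "jog_arm", "data": {
  "plan": "0 -0.15 2.5 0; 0 -0.15 4.5 0; 0 -0.15 5.3 0; 0 -0.15 5.3 0; 0 -0.15 5.3 0; 0 -0.15 5.3 0"
}}

```text
time_s: 3.08
tool_pos: [518.4, -164.4, 92.6]
tool_rot: [[0.931, 0.364, 0.002], [0.364, -0.931, -0.0], [0.002, 0.001, -1.0]]
ft_force: [0.3, -0.8, -0.3]
opening: 0.998
```

{"op": "jog_arm", "data": {
  "plan": "0 0 0 0; 0 0 0 0; 0 0 0 0; 0 0 0 0; 0 0 0 0; 0 0 0 0; 0 0 0 0; 0 0 0 0",
  "fingers": 0.35
}}

```text
time_s: 4.08
tool_pos: [519.2, -164.6, 93.4]
tool_rot: [[0.932, 0.364, 0.004], [0.364, -0.932, -0.001], [0.004, 0.002, -1.0]]
ft_force: [1.0, -0.5, 7.5]
opening: 0.349
```

```bash
python3 - <<'E'
from h import *
o=get_obs();d=get_image('wrist');np.savez('w3.npz',**d,**{k:o[k] for k in('tool_pos','tool_rot')});save('w3',d['color'])
print(o['time_s'],o['tool_pos'],o['tool_rot'][:,0],o['opening'],o['ft_force'])
E
```

```text
4.075 [ 519.18161465 -164.64884681   93.39640341] [0.9315511  0.36358978 0.00387619] 0.34905770861346197 [ 1.02293166 -0.49437196  7.47264549]
```

View pics/w3.png

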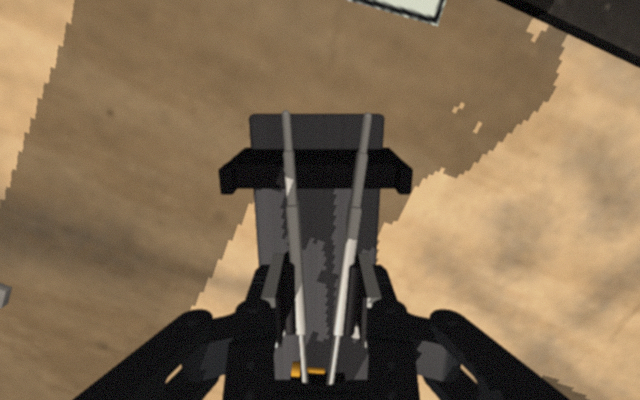

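Gripped: both pads are on the plates, tips at (286,112) and (367,112). Now I lift.

{"op": "jog_arm", "data": {
  "plan": "0 0 -0.5 0; 0 0 -1.5 0; 0 0 -3 0; 0 0 -5 0; 0 0 -7 0; 0 0 -9 0; 0 0 -10 0; 0 0 -10 0; 0 0 -10 0"
}}

```text
time_s: 5.25
tool_pos: [518.4, -164.5, 192.9]
tool_rot: [[0.932, 0.364, 0.004], [0.364, -0.932, -0.0], [0.003, 0.002, -1.0]]
ft_force: [-0.3, 0.2, -0.5]
opening: 0.351
```

{"op": "jog_arm", "data": {
  "plan": "0.2 -1 0 0.02; 0.7 -3 0 0.06; 1.4 -6 0 0.12; 2.2 -10 0 0.18; 3.1 -14 0 0.24; 4 -18 0 0.3; 4.9 -22 0 0.36; 5.8 -26 0 0.4; 6.5 -29 0 0.43; 6.9 -31 0 0.43; 7.1 -31.7 0 0.43; 7.1 -31.7 0 0.43; 7.1 -31.7 0 0.43; 7.1 -31.7 0 0.43"
}}

```text
time_s: 7.0
tool_pos: [469.5, 155.7, 192.6]
tool_rot: [[0.998, -0.059, 0.004], [-0.059, -0.998, -0.001], [0.004, 0.0, -1.0]]
ft_force: [0.4, -0.3, -0.7]
opening: 0.352
```

```bash
python3 - <<'E'
from h import *
o=get_obs();d=get_image('wrist');np.savez('w4.npz',**d,**{k:o[k] for k in('tool_pos','tool_rot')});save('w4',d['color'])
print(o['time_s'],o['tool_pos'],o['tool_rot'][:,0],o['opening'],o['ft_force'])
E
```

```text
7.0 [469.48926499 155.65522682 192.61514046] [ 0.9982267  -0.05941671  0.00362046] 0.35197718010033524 [ 0.35936184 -0.2541131  -0.71693256]
```

View pics/w4.png

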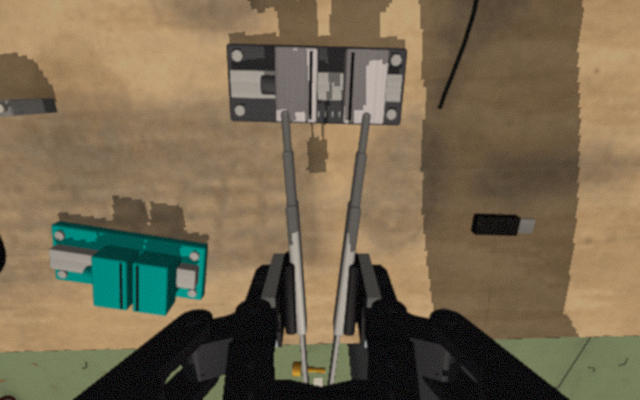

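Held level. The tips are at (286,112) and (366,112), and the gauge cheeks at about x 275–317 and 344–388, rows 47–122, with scribed lines near x 308 and 350. I'll extract the lines.

```bash
python3 - <<'E'
from h import *
d=dict(np.load('w4.npz'));W=cam_pose(d,d);c=d['color'];P=pts(d,W)
save('w4c',cv2.resize(c[35:135,260:400],(784,560),interpolation=cv2.INTER_CUBIC))
g=c.sum(2).astype(int)
for r in (58,68,78,88,98): print(r,list(zip(range(300,322),g[r-2:r+3,300:322].mean(0).astype(int))),list(zip(range(340,360),g[r-2:r+3,340:360].mean(0).astype(int))))
print(P[80,280:390:5,2].round())
print('tips',P[113:122:3,283:290,2].round(),P[113:122:3,363:370,2].round())
E
```

```text
58 [(300, np.int64(337)), (301, np.int64(348)), (302, np.int64(343)), (303, np.int64(344)), (304, np.int64(335)), (305, np.int64(332)), (306, np.int64(384)), (307, np.int64(479)), (308, np.int64(495)), (309, np.int64(372)), (310, np.int64(190)), (311, np.int64(153)), (312, np.int64(322)), (313, np.int64(466)), (314, np.int64(527)), (315, np.int64(522)), (316, np.int64(459)), (317, np.int64(331)), (318, np.int64(194)), (319, np.int64(162)), (320, np.int64(170)), (321, np.int64(184))] [(340, np.int64(117)), (341, np.int64(114)), (342, np.int64(121)), (343, np.int64(125)), (344, np.int64(151)), (345, np.int64(185)), (346, np.int64(243)), (347, np.int64(296)), (348, np.int64(323)), (349, np.int64(326)), (350, np.int64(285)), (351, np.int64(188)), (352, np.int64(80)), (353, np.int64(127)), (354, np.int64(244)), (355, np.int64(316)), (356, np.int64(337)), (357, np.int64(339)), (358, np.int64(344)), (359, np.int64(338))]
68 [(300, np.int64(335)), (301, np.int64(339)), (302, np.int64(345)), (303, np.int64(342)), (304, np.int64(331)), (305, np.int64(332)), (306, np.int64(332)), (307, np.int64
[... 3165 characters left out ...]
, (343, np.int64(189)), (344, np.int64(231)), (345, np.int64(279)), (346, np.int64(314)), (347, np.int64(318)), (348, np.int64(278)), (349, np.int64(181)), (350, np.int64(82)), (351, np.int64(136)), (352, np.int64(250)), (353, np.int64(314)), (354, np.int64(331)), (355, np.int64(337)), (356, np.int64(332)), (357, np.int64(325)), (358, np.int64(326)), (359, np.int64(330))]
[40. 40. 39. 38. 39. 39. 40. 39. 17. 18. 18. 18. 18. 39. 39. 40. 40. 40.
 40. 38. 39. 39.]
tips [[141. 141. 142. 140. 141. 139.  39.]
 [140. 142. 140. 142. 140. 140.  39.]
 [140. 141. 141. 141. 142. 141. 139.]] [[140. 141. 141. 141. 140. 140. 140.]
 [140. 141. 142. 141. 141. 140. 142.]
 [141. 141. 141. 141. 140. 141. 141.]]
```

View pics/w4c.png

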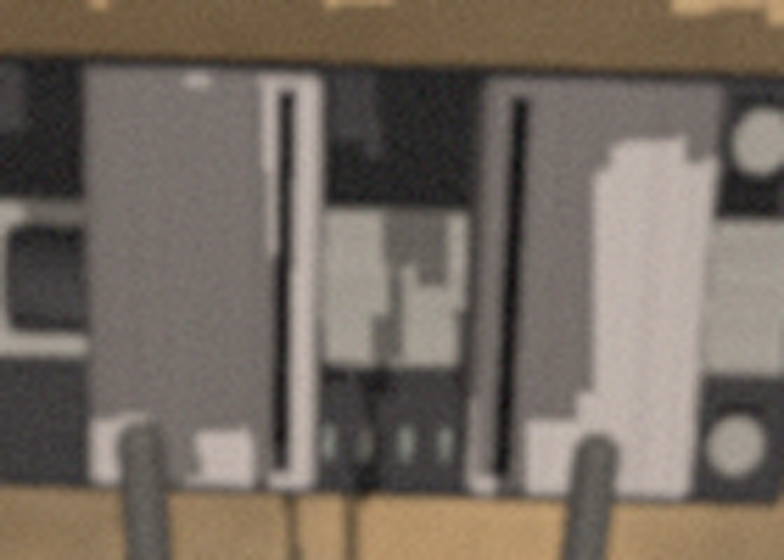

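Lines in image pixels: left (311.4,51.1)→(310,118.6), right (352.9,52.5)→(349.5,119.8). Tip ends: (284.6,110.9) and (366.8,113.6), with top surface at z≈141.

```bash
python3 - <<'E'
from h import *
d=dict(np.load('w4.npz'));W=cam_pose(d,d);R=d['tool_rot'];t=d['tool_pos']
T=lambda u,v,z:R.T@(ray(d,W,u,v,z)-t)
L=[T(311.4,51.1,40),T(310,118.6,40)];Rr=[T(352.9,52.5,40),T(349.5,119.8,40)]
tl,tr=T(284.6,112,141),T(366.8,114.5,141)
ml,mr=sum(L)/2,sum(Rr)/2
print(L,Rr);print('mids',ml,mr,'tips',tl,tr)
for l in(L,Rr): e=l[0]-l[1];print('len',np.linalg.norm(e),'yaw',np.arctan2(e[1],e[0]))
print('mid-mid yaw',np.arctan2(-(mr-ml)[0],(mr-ml)[1]),'gap',np.linalg.norm(mr-ml))
print('tips gap',np.linalg.norm(tr-tl),'yaw',np.arctan2(-(tr-tl)[0],(tr-tl)[1]),'shift',(ml+mr)/2-(tl+tr)/2)
E
```

```text
[array([101.24919928,  -3.80552074, 152.98108736]), array([ 61.84144396,  -5.03222685, 152.83788405])] [array([100.48687048,  21.00467925, 152.98900979]), array([ 61.09915583,  20.05065032, 152.84599645])]
mids [ 81.54532162  -4.4188738  152.9094857 ] [ 80.79301315  20.52766479 152.91750312] tips [ 74.21153889 -10.72797638  51.87954607] [73.37779576 17.58437304 51.88871786]
len 39.427103550725185 yaw 0.03111849706471679
len 39.39952651478382 yaw 0.024216749720944807
mid-mid yaw 0.030147690974309103 gap 24.957880912720448
tips gap 28.32462428768441 yaw 0.02943952975909277 shift [  7.37450006   4.62619716 101.02936245]
```

{"op": "jog_arm", "data": {
  "plan": "0.3 0.2 0.5 0; 0.74 0.46 2 0; 0.74 0.46 4 0; 0.74 0.46 6 0; 0.74 0.46 7.5 0; 0.74 0.46 8 0; 0.74 0.46 8 0; 0.74 0.46 8 0; 0.74 0.46 8 0",
  "fingers": 0.327
}}

```text
time_s: 8.18
tool_pos: [477.1, 150.9, 113.2]
tool_rot: [[0.998, -0.059, 0.005], [-0.059, -0.998, -0.0], [0.005, -0.0, -1.0]]
ft_force: [-0.4, -0.0, -0.9]
opening: 0.328
```

```bash
python3 - <<'E'
from h import *
o=get_obs();d=get_image('wrist');np.savez('w5.npz',**d,**{k:o[k] for k in('tool_pos','tool_rot')})
print(o['time_s'],o['tool_pos'],o['tool_rot'][:,0],o['opening'],o['ft_force'])
save('w5c',cv2.resize(d['color'][40:160,240:400],(800,600),interpolation=cv2.INTER_CUBIC))
E
```

```text
8.175 [477.13502998 150.86800937 113.19979458] [ 0.99823788 -0.05916173  0.0045851 ] 0.3278022345567058 [-0.36452215 -0.04603486 -0.89350872]
```

View pics/w5c.png

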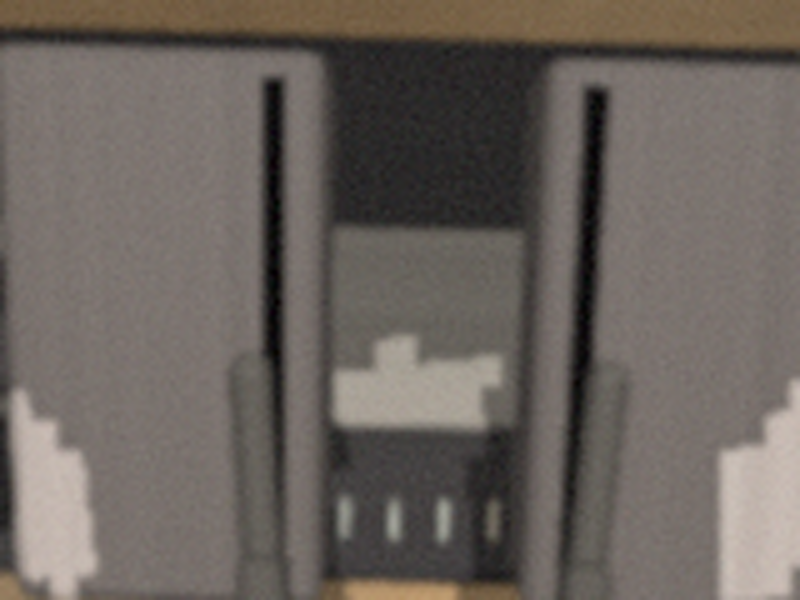

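Tips at (290,111.6) and (361.6,113) in the full picture; lines run from (294.8,55.6) through (294.2,110), and from (359.4,57.6) through (357.2,112).

```bash
python3 - <<'E'
from h import *
d=dict(np.load('w5.npz'));W=cam_pose(d,d);R=d['tool_rot'];t=d['tool_pos'];P=pts(d,W)
T=lambda u,v,z:R.T@(ray(d,W,u,v,z)-t)
print(P[114:130:4,288:294,2].round(),P[115:130:4,360:364,2].round(),P[90,265:290:4,2].round())
l0,l1,r0,r1=T(294.8,55.6,40),T(294.2,110,40),T(359.4,57.6,40),T(357.2,112,40)
ml=l0+(l1-l0)/np.linalg.norm(l1-l0)*20;mr=r0+(r1-r0)/np.linalg.norm(r1-r0)*20
for z in(60,62):
  tl,tr=T(290,112.5,z),T(361.6,114,z)
  print(l0,l1,r0,r1);print('mids',ml,mr,'gap',np.linalg.norm(ml-mr));print('tips',tl,tr,np.linalg.norm(tl-tr),'diff',ml-tl,mr-tr)
E
```

```text
[[62. 62. 61. 61. 61. 61.]
 [62. 62. 62. 62. 63. 62.]
 [61. 61. 61. 61. 62. 61.]
 [61. 61. 61. 61. 60. 61.]] [[62. 62. 61. 61.]
 [62. 62. 62. 62.]
 [61. 61. 61. 62.]
 [61. 62. 62. 60.]] [40. 39. 39. 40. 40. 39. 39.]
[93.55528424 -8.28614674 73.63086882] [73.21648215 -9.02119113 73.5377311 ] [92.84847289 16.64570958 73.62359994] [72.43489121 16.50189094 73.53002382]
mids [73.56854175 -9.00846769 73.53934329] [72.84917934 16.5048097  73.53192292] gap 25.523417884145818
tips [73.90459358 -9.0192252  53.54067538] [73.39987608 15.9775296  53.53432264] 25.001850546804622 diff [-3.36051828e-01  1.07575057e-02  1.99986679e+01] [-0.55069673  0.52728009 19.99760028]
[93.55528424 -8.28614674 73.63086882] [73.21648215 -9.02119113 73.5377311 ] [92.84847289 16.64570958 73.62359994] [72.43489121 16.50189094 73.53002382]
mids [73.56854175 -9.00846769 73.53934329] [72.84917934 16.5048097  73.53192292] gap 25.523417884145818
tips [74.07177447 -8.84625075 51.54139294] [73.57527242 15.7436238  51.5351436 ] 24.594887343861583 diff [-0.50323272 -0.16221694 21.99795036] [-0.72609308  0.7611859  21.99677932]
```

{"op": "jog_arm", "data": {
  "plan": "-0.03 0.03 0.4 0; -0.05 0.03 0.8 0; -0.05 0.03 1.05 0; -0.05 0.03 1.05 0; -0.05 0.03 1.05 0; -0.05 0.03 1.05 0; -0.05 0.03 1.05 0; -0.05 0.03 1.05 0",
  "fingers": 0.332
}}

```text
time_s: 9.22
tool_pos: [476.6, 150.6, 102.7]
tool_rot: [[0.998, -0.059, 0.005], [-0.059, -0.998, -0.0], [0.005, -0.0, -1.0]]
ft_force: [0.2, -0.5, -0.1]
opening: 0.331
```

```bash
python3 - <<'E'
from h import *
o=get_obs();d=get_image('wrist');np.savez('w6.npz',**d,**{k:o[k] for k in('tool_pos','tool_rot')})
print(o['time_s'],o['tool_pos'],o['tool_rot'][:,0],o['opening'],o['ft_force'])
save('w6c',cv2.resize(d['color'][40:160,240:400],(800,600),interpolation=cv2.INTER_CUBIC))
P=pts(d,cam_pose(d,o));print(P[114:130:4,288:294,2].round(),P[115:130:4,360:364,2].round())
E
```

```text
9.225 [476.63367285 150.55092768 102.70645568] [ 0.9982342  -0.0592245   0.00457538] 0.3310364162547068 [ 0.22092548 -0.49916611 -0.13544048]
[[51. 51. 51. 51. 50. 41.]
 [52. 51. 52. 50. 51. 50.]
 [52. 51. 50. 52. 51. 51.]
 [51. 53. 51. 51. 50. 50.]] [[51. 51. 51. 50.]
 [51. 51. 51. 51.]
 [50. 51. 52. 51.]
 [50. 52. 51. 52.]]
```

View pics/w6c.png

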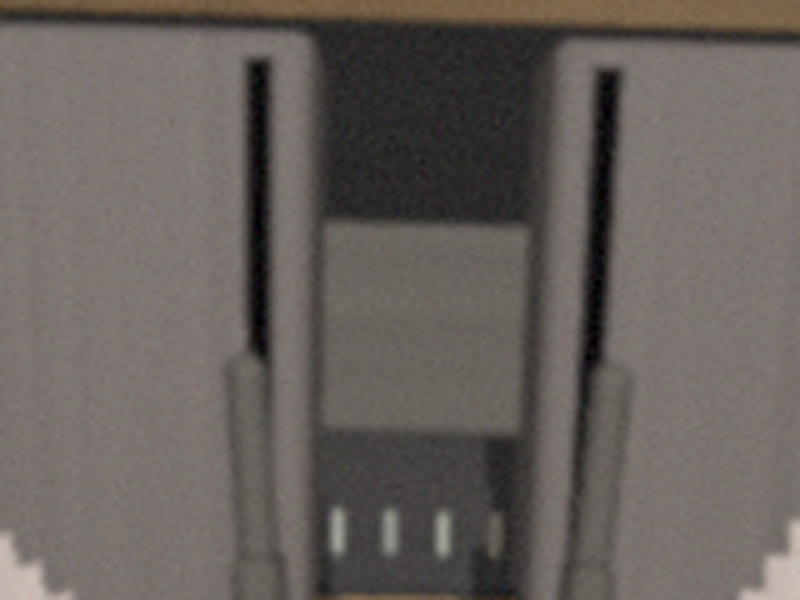

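Left tip at (244,355) in the crop against its line at x 258; right tip at (611,365) against 594. Computing offsets with parallax included.

```bash
python3 - <<'E'
from h import *
d=dict(np.load('w6.npz'));W=cam_pose(d,d);R=d['tool_rot'];t=d['tool_pos']
T=lambda x,y,z:R.T@(ray(d,W,x/5+240,y/5+40,z)-t)
for a,b,tip in((( 259,60),(258,350),(244,358)),((608,70),(594,365),(611,369))):
    p,q,k=T(*a,40),T(*b,40),T(*tip,51);e=(q-p)/np.linalg.norm(q-p);m=p+20*e
    print('mid',m,'tip',k,'mid-tip',m-k)
E
```

```text
mid [74.059986   -9.21411232 63.04728589] tip [74.33060913 -9.29447345 52.04842034] mid-tip [-0.27062313  0.08036113 10.99886555]
mid [73.40202703 16.02817926 63.04066767] tip [73.59807421 16.00725584 52.04145241] mid-tip [-0.19604718  0.02092342 10.99921526]
```

{"op": "jog_arm", "data": {
  "plan": "0 0 0 0;0 0 0 0;0 0 0 0;0 0 0 0;0 0 0 0;0 0 0 0;0 0 0 0;0 0 0 0;0 0 0 0;0 0 0 0;0 0 0 0;0 0 0 0;0 0 0 0;0 0 0 0"
}}

```text
time_s: 11.02
tool_pos: [476.7, 150.6, 102.7]
tool_rot: [[0.998, -0.059, 0.005], [-0.059, -0.998, -0.0], [0.005, -0.0, -1.0]]
ft_force: [0.1, 0.5, -0.7]
opening: 0.33
```

Both tips are within about 0.3 mm of the line mid-points. I'll hold for three more seconds, then hand in.

{"op": "jog_arm", "data": {
  "plan": "0 0 0 0;0 0 0 0;0 0 0 0;0 0 0 0;0 0 0 0;0 0 0 0;0 0 0 0;0 0 0 0;0 0 0 0;0 0 0 0;0 0 0 0;0 0 0 0;0 0 0 0;0 0 0 0;0 0 0 0;0 0 0 0;0 0 0 0;0 0 0 0;0 0 0 0;0 0 0 0"
}}

```text
time_s: 13.52
tool_pos: [476.6, 150.6, 102.7]
tool_rot: [[0.998, -0.059, 0.005], [-0.059, -0.998, -0.0], [0.005, -0.0, -1.0]]
ft_force: [0.9, -0.3, -0.0]
opening: 0.333
```

```bash
python3 - <<'E'
from h import *
o=get_obs();d=get_image('wrist');a=np.load('w6.npz')['color'].astype(int)
print(o['time_s'],o['tool_pos'],o['opening'],o['ft_force'],'mean pixel change',abs(d['color'].astype(int)-a)[40:160,240:400].mean())
print(job_done())
E
```

```text
13.525 [476.62599522 150.58945904 102.67761507] 0.33268353705613846 [ 0.90741141 -0.28716022 -0.0161171 ] mean pixel change 2.8547395833333336
the job is handed in; nothing more can be done
None
```

I took the tweezers off the rest, brought them over the aluminium-cheeked gauge and squeezed them to a tip gap of about 25 mm. They were held there for just over 4 s, and I handed the job in still holding them, at 13.5 s on the robot's clock. `job_done()` reports no verdict.

- **Tip position:** my last wrist-camera measurement, at the start of the hold, put each tip within 0.1 mm sideways and 0.3 mm lengthwise of its line's middle. That is subject to the roughly 2 mm camera calibration.
- **Height:** the tip centres were about 9–10 mm above the cheek tops. That is inside the judged 1–18 mm, but at the upper end of your "under a centimetre or so".
- **Steadiness:** during the hold the arm pose and opening stayed put and the wrist force stayed under about 1 N. The final picture of the tips and gauge barely differed from the one before.
- **Disagreement:** the wrist camera read lengths about 1–3% short at the tips and lines. I allowed for this when setting the gap and checked the result again close up.
- **Not checked:** I did not measure the slider or the small parts again afterwards. No planned move went near the small parts, and the readings at the gauge gave no sign of contact.

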